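Find the shutter key in the chamber rim by feel and hold it down

ROBOT

A 6-joint arm with a two-finger parallel gripper is mounted at the origin on the work surface. World frame = base frame: x ahead of the robot, y to its left, z up, the work surface at z = 0. Lengths are in m, angles in degrees, forces in N, time in s.
With the tool pointing down it reaches from about 0.375 to 0.9 m from the base axis. Payload 3.1 kg.
Tool frame: the origin (TCP) lies at the very end of the fingers, on their centre line; the grasp point (between the pads) lies 19 mm behind it; z points along the fingers, y is the line along which they close (so a half turn about z gives the same grasp; the last joint's range is limited). The gripper opens to 87 mm and grips with 3 to 60 N. Pads are 19 mm wide; open, the fingers measure 117 mm over their backs; the gripper's body (75 mm by 190 mm) begins 51 mm behind the grasp point.
Start: joints at [53.428, 30.224, 82.088, -0, 67.689, -10.227], TCP at [0.277, 0.56, 0.223] pointing down, gripper open.
Joint ranges: [-176.69, 176.69], [-43.24, 126.21], [12.49, 139.97], [-82, 262], [0, 151.66], [-163.58, 163.58]. Speed limits (degrees/s): [159.86, 159.86, 180, 180, 180, 180].

INTERFACE

Orientations are given as a 3x3 rotation matrix whose columns are the frame's x, y, z axes.
In Python, from rig import bot, imaging gives the robot as it stands.
- The arm moves only by the tool drive_tool, never from a script. Its argument "deltas" is text: rows parted by semicolons, each of 5 numbers parted by spaces: the finger opening in mm, from 0 to 87, then the shift along the world's x, y, z in mm, then the turn about the world's z in rad. In form: jaw dx dy dz twist; .... A call has 1 to 12 rows; each row is the pose to reach, as a shift and turn from the pose commanded when the call began; what a row does not reach only later rows make up. A row lasts 1/10 s, in which the tool goes at most 50 mm and 8.59 degrees, less where a joint would pass 70% of its speed; a pose out of reach is approached as far as the arm can. A call with a gripper value outside its range is refused whole. The fingers move at their own pace and stop on an object; the grip force is fixed at half the most. Time passes only in rows, so rows that repeat a pose let the fingers close. It gives the time, the measured TCP pose, the force, the opening and the grip force at its end, in the units of the state.
- bot.read_state(): the state, without advancing time (a new reading comes with each control period).
- imaging.capture(name): name is "scene" or "top" or "wrist"; returns the picture (384x512x3 uint8, red, green, blue); there is no depth.
- imaging.camera_model(name): a dict with "fx", "fy", "cx", "cy" (pixels), "dist" ([k1, k2, p1, p2, k3] as OpenCV has them; the pictures are not rectified), "T" (4x4, takes a point from camera to world coordinates). Camera axes: x right, y down, z forward; pixel columns grow to the right and rows downward; lengths in m; the calibration is good to about 2 mm. A picture is of the moment at which its call begins: read the wrist's pose just before it. camera_model takes no time and is no camera call; for the wrist camera it gives the pose at the moment of the call.
- bot.hand_in(): hands the job in; it is judged then, once.
The state is a dict: "time_s": time; "joint_positions": joint angles; "qvel": joint speeds; "tau": joint torques, N m; "position": TCP position; "tcp_rot": TCP orientation; "force": force on the tool from outside, world axes, zero at the start; "moment": the same for the moment, N m; "opening": opening from 0.0 (shut) to 1.0 (fully open); "grasp_force": force on a finger pad.
Only numpy, scipy, OpenCV 4.12 (cv2) and the standard library are available. Lean on these libraries where they do the work, as an engineer would, in place of code of your own. Each camera call takes 0.05 s, during which the arm holds its last target. There are 200 camera calls.

TASK

The round dark chamber on the microscopy bench has a shutter key sunk in a notch somewhere in its black rim. Lay a fingertip gently on top of the rim and feel along it for the notch, then press the key inside it fully down so that the shutter opens, and finish while still holding it down. Do not push hard, and leave the objective on the chamber and everything else on the bench where it is.

Things in the scene. Friction and masses are not known exactly. Their poses are not given: they have to be found in the camera images.
- chamber: round dark chamber, bolted down: cream drum 226 mm in diameter, 46 mm high, four small feet, and on it a fixed black ring (the rim), flat top 70 mm above the table, from radius 76 to 110 mm (middle 93 mm), 16 mm above the glass deck inside it. Origin: centre of the underside, on the table; z up; its -x side is the front, turned roughly to the robot
- rim_center (a point): point on the chamber's axis at the height of the rim's top, axes as the chamber's. The rim has one notch, 46 mm long along it, open to inside and outside, as black as the rim. Elsewhere each time: its middle is within 1.3 rad either side of the front (-x) direction seen from here; the rest is unbroken. Rim and key sit on soft mounts: pressed down they give up to 4 mm, from about 2 N, 2 N per mm
- key (a joint): sprung black shutter key filling the notch's floor: flat top 43 mm along the rim, 33 mm across. 0 = up (top 8 mm below the rim's top, 62 mm above the table), 0.006 m = fully down (14 mm below the rim's top). It starts to move at about 2 N, is fully down at about 5 N, and springs back when let go
- shutter (a joint): the thin black blade, 47 mm in diameter, under the chamber's glass deck, over a round white window in the middle; it is linked to the key and only shows what the key does: 0 rad = window covered, 1.2 rad = swung aside and open with the key fully down. It cannot be touched
- objective_mid (a point): brass microscope objective, 28 mm in diameter and 44 mm tall, standing loose on the chamber's deck inside the rim (its top 28 mm above the rim's top); the point is at its centre, 22 mm above its foot. Leave it alone
- slide_box: grey slide box 85 x 50 x 35 mm, lying beside the chamber; origin: centre of the underside, x along its length. Leave it alone
- bottle: white bottle 36 mm in diameter and 95 mm tall, standing beside the chamber; origin: centre of the underside. Leave it alone
- dish: shallow glass dish 90 mm in diameter and 16 mm tall, beyond the chamber; origin: centre of the underside. Leave it alone
- notebook: notebook 200 x 145 x 14 mm; origin: centre of the underside, x along its length. Leave it alone
- mouse: black computer mouse 100 x 58 x 30 mm; origin: centre of the underside, x along its length. Leave it alone
- jar: amber glass jar 60 mm in diameter and 65 mm tall; origin: centre of the underside. Leave it alone

How it is judged (in metres and radians):
On the way, in this order (a step that is already met when the one before it is completed fails the run):
1. a fingertip rests on the rim while the key is still up (contact force between the fingers and chamber above 0.3 N and value of joint key below 0.001 m), for 0.3 s.
2. the key is pressed fully down by the fingers (value of joint key above 0.005 m and contact force between the fingers and chamber above 1.5 N), for 0.3 s.
At the end, for the whole second after the job is handed in: the fingers still hold the key down (more than 5 of its 6 mm, shutter past 0.95 rad) with 1.5 to 40 N, and every loose thing is within 15 mm of where it stood (all of step 2 and value of joint shutter above 0.95 rad and contact force between the fingers and chamber below 40 N and distance of each of objective_mid, slide_box, bottle, dish, notebook, mouse, jar from where it was at the start of the episode below 0.015 m); the arm keeps its last pose, push and grip.
It fails at once if the chamber is pushed with more than 60 N by the fingers (contact force between the fingers and chamber above 60 N).
It fails at once if the objective or another loose thing is moved, tipped, lifted or carried off (more than 15 mm) (distance of any of objective_mid, slide_box, bottle, dish, notebook, mouse, jar from where it was at the start of the episode above 0.015 m).
It also fails if it takes over 58 s, if anything falls off the work surface, if the arm or the gripper's body presses on something with over 40 N, if the wrist force passes 120 N, or if a joint passes its speed limit or range.

## Working session

There is one attempt and no reset: what is moved stays moved. The work goes in short steps, Python scripts to look and compute and a tool call to move; the robot and the scene stay as the last step left them, time stands still between calls to the robot, and variables do not carry over. Pictures are saved under pics/ and viewed, at most 10 in all, crops included, and the job is handed in when it is done.

Besides the shell and the picture viewer there is one more tool, called after ">>>" as a command line: name --argument value ..., lists and objects as JSON in quotes. drive_tool: Moves the arm, as the interface text tells. Its arguments: {"type":"object","properties":{"deltas":{"type":"string"}},"required":["deltas"]}

```bash
mkdir -p pics; python3 - <<'E'
from rig import bot, imaging
import cv2,numpy as np
s=bot.read_state();print(s)
for n in("scene","top"):
    im=imaging.capture(n);cv2.imwrite(f"pics/{n}0.png",im[:,:,::-1]);m=imaging.camera_model(n);print(n,m)
E
```

```text
{'time_s': 0.0, 'joint_positions': array([ 5.34278566e+01,  3.02773863e+01,  8.21562481e+01, -8.20292675e-04,
        6.76892688e+01, -1.02258080e+01]), 'qvel': array([-0.04132187,  0.01437205,  0.12541776, -0.06764903,  0.1322886 ,
       -0.16717195]), 'tau': array([-1.31009187e-05, -4.40034413e+01, -1.76597017e+01,  6.32761046e-02,
        5.81085496e-02, -1.56963183e-04]), 'position': array([0.27689231, 0.55950132, 0.22158934]), 'tcp_rot': array([[-8.96130009e-01,  4.43789816e-01, -1.26746560e-03],
       [ 4.43791474e-01,  8.96128413e-01, -1.73060789e-03],
       [ 3.67785781e-04, -2.11334010e-03, -9.99997699e-01]]), 'force': array([ 0.43187696, -0.16676538,  0.44757865]), 'moment': array([ 0.02370286, -0.04809904,  0.00579269]), 'grasp_force': 0.0, 'opening': 0.9999263471704113}
scene {'fx': 375.5720777620154, 'fy': 375.5720777620154, 'cx': 256.6060648927324, 'cy': 191.94346016127452, 'dist': array([-0.0888756,  0.       ,  0.       ,  0.       ,  0.       ]), 'T': array([[-0.48567363,  0.51103808, -0.70919757,  1.55285132],
       [ 0.874136  ,  0.28141305, -0.39584459,  0.56447492],
       [-0.00271421, -0.81218641, -0.58339169,  0.88063579],
       [ 0.        ,  0.        ,  0.        ,  1.        ]])}
top {'fx': 438.15426818042, 'fy': 438.15426818042, 'cx': 264.45612447587473, 'cy': 190.59886864659492, 'dist': array([-0.12685912,  0.        ,  0.        ,  0.        ,  0.        ]), 'T': array([[ 2.58707691e-04, -9.88579023e-01,  1.50703182e-01,
         3.81161717e-01],
       [-9.99556600e-01, -4.74279303e-03, -2.93957477e-02,
         4.11350011e-02],
       [ 2.97747736e-02, -1.50628755e-01, -9.88141913e-01,
         1.41238169e+00],
       [ 0.00000000e+00,  0.00000000e+00,  0.00000000e+00,
         1.00000000e+00]])}
```

View pics/top0.png

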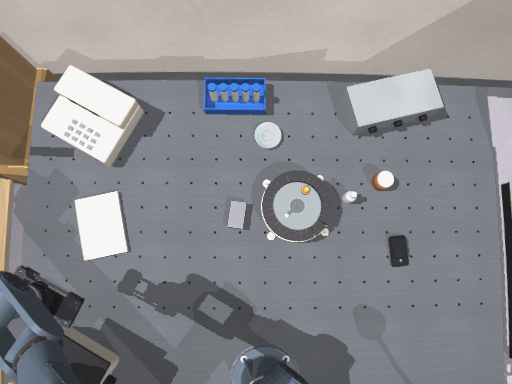

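View pics/scene0.png

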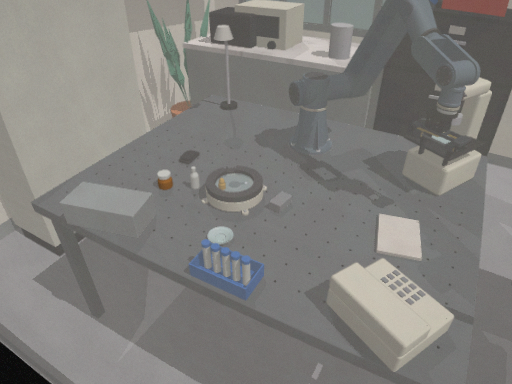

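The top view shows the chamber at about (297,206), the objective at (306,190), the bottle at (350,197) and the slide box at (237,214). The scene view shows the same objects. Next I'll measure the chamber and enhance a crop of its rim.

```bash
cat > h.py <<'E'
from rig import bot, imaging
import cv2,numpy as np
def ray(n,uv,z,m=None):
    m=m or imaging.camera_model(n);K=np.array([[m['fx'],0,m['cx']],[0,m['fy'],m['cy']],[0,0,1]])
    p=cv2.undistortPoints(np.float64(uv).reshape(-1,1,2),K,m['dist']).reshape(-1,2)
    d=np.c_[p,np.ones(len(p))]@m['T'][:3,:3].T;o=m['T'][:3,3]
    return o+d*((z-o[2])/d[:,2])[:,None]
def proj(n,P,m=None):
    m=m or imaging.camera_model(n);K=np.array([[m['fx'],0,m['cx']],[0,m['fy'],m['cy']],[0,0,1]])
    T=np.linalg.inv(m['T']);return cv2.projectPoints(np.float64(P).reshape(-1,1,3),cv2.Rodrigues(T[:3,:3])[0],T[:3,3],K,m['dist'])[0].reshape(-1,2)
E
python3 - <<'E'
from h import *
im=cv2.imread('pics/top0.png');g=im.max(2)
dk=np.uint8(g<58)*255
roi=np.zeros_like(dk);cv2.circle(roi,(297,206),46,255,-1);dk&=roi
n,l,st,c=cv2.connectedComponentsWithStats(dk);print(sorted([tuple(x) for x in st[1:]],key=lambda x:-x[4])[:4])
# deck: non-dark filled component around centre
ys,xs=np.nonzero(roi);print(np.percentile(g[roi>0],[5,20,40,60,80]))
for name,uv,z in [("box",(237,214),.035),("bottle",(350,197),.05),("obj",(306,190),.098),("rim",(297.5,205.5),.07),("feet",[(266,183),(320,179),(325,231),(271,236)],.005),("jar",(384,181),.06)]:
    print(name,ray("top",uv,z).round(3))
c=im[155:255,245:370];c=cv2.convertScaleAbs(cv2.resize(c,None,fx=6,fy=6,interpolation=cv2.INTER_CUBIC),alpha=1.6,beta=0)
cv2.imwrite('pics/crop0.png',c)
E
```

```text
[(np.int32(337), np.int32(207), np.int32(2), np.int32(2), np.int32(3)), (np.int32(322), np.int32(222), np.int32(3), np.int32(2), np.int32(3)), (np.int32(299), np.int32(181), np.int32(2), np.int32(1), np.int32(2)), (np.int32(312), np.int32(186), np.int32(2), np.int32(2), np.int32(2))]
[ 88.  91. 120. 140. 198.]
box [[0.516 0.087 0.035]]
bottle [[ 0.57  -0.271  0.05 ]]
obj [[ 0.584 -0.125  0.098]]
rim [[ 0.54  -0.101  0.07 ]]
feet [[ 0.621 -0.006  0.005]
 [ 0.635 -0.183  0.005]
 [ 0.465 -0.196  0.005]
 [ 0.449 -0.022  0.005]]
jar [[ 0.62  -0.381  0.06 ]]
```

View pics/crop0.png

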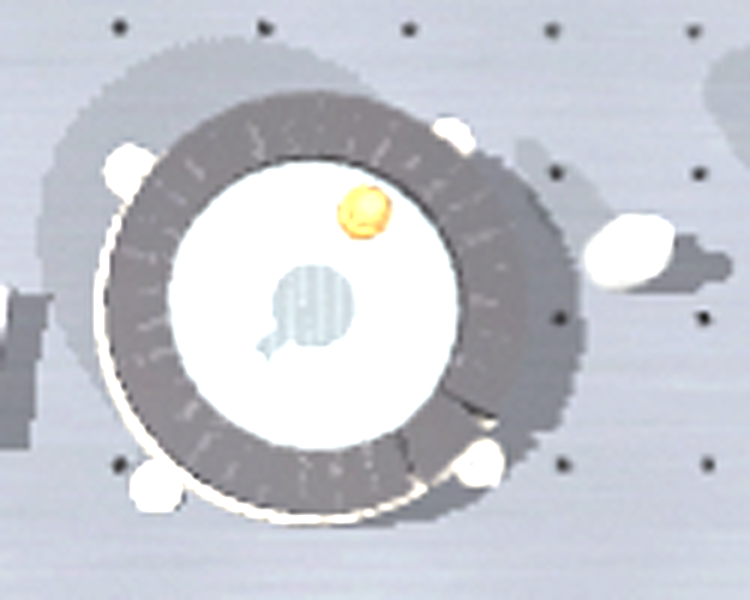

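The crop shows the ring centred at crop (314,303). Radial cracks at about (470,405) and (408,457) mark the notch edges, with the shutter pin at (267,345) and the objective at (365,212).

```bash
python3 - <<'E'
from h import *
f=lambda p:(np.float64(p)+.5)/6-.5+[245,155]
c=ray("top",f((315,302.5)),.07)[0];e=ray("top",[f((470,405)),f((408,457))],.07)
print(c,e-c);a=np.arctan2(*(e-c)[:,[1,0]].T[::1][::1]) if 0 else np.arctan2((e-c)[:,1],(e-c)[:,0])
print(np.degrees(a),np.linalg.norm((e-c)[:,:2],axis=1))
am=a.mean()
s=bot.read_state()
for k in(0,-.55):
    t=c[:2]+.093*np.array([np.cos(am+k),np.sin(am+k)]);print(np.degrees(am+k),t.round(4),((t-[.277,.56])*1000).round(1))
print("twist",am+np.pi-np.arctan2(.896,.444))
E
```

```text
[ 0.54129569 -0.09982104  0.07      ] [[-0.05288966 -0.07961654  0.        ]
 [-0.07961507 -0.04710176  0.        ]]
[-123.59628343 -149.39064938] [0.095583   0.09250478]
-136.4934664061431 [ 0.4738 -0.1638] [ 196.8 -723.8]
-168.00614513833838 [ 0.4503 -0.1191] [ 173.3 -679.1]
twist -0.35139426271690666
```

>>> drive_tool --deltas "0 30 -48 0 0;0 55 -96 0 -0.1;0 70 -140 0 -0.2;0 85 -185 0 -0.3;0 95 -230 0 -0.35;0 105 -275 0 -0.35;0 115 -320 0 -0.35;0 125 -365 0 -0.35;0 130 -405 0 -0.35;0 140 -450 0 -0.35;0 150 -490 0 -0.35;0 155 -530 0 -0.35"

```text
time_s: 1.3
position: [0.4329, 0.0282, 0.2225]
tcp_rot: [[-0.689, 0.724, 0.001], [0.724, 0.689, -0.0], [-0.001, 0.0, -1.0]]
force: [0.2, 0.1, 0.5]
opening: 0.03
grasp_force: 0.0
```

>>> drive_tool --deltas "0 5 -40 0 0;0 10 -80 -20 0;0 15 -120 -50 0;0 18 -149 -80 0;0 18 -149 -80 0;0 18 -149 -80 0;0 18 -149 -80 0;0 18 -149 -80 0"

```text
time_s: 2.1
position: [0.4506, -0.1179, 0.1435]
tcp_rot: [[-0.691, 0.723, 0.001], [0.723, 0.691, -0.001], [-0.001, 0.001, -1.0]]
force: [0.4, 0.5, 0.1]
opening: 0.005
grasp_force: 0.0
```

```bash
python3 - <<'E'
from h import *
m=imaging.camera_model("wrist");im=imaging.capture("wrist");s=bot.read_state();print(s['position'],s['force'],np.degrees(np.arctan2(s['tcp_rot'][1,1],s['tcp_rot'][0,1])))
t=imaging.capture("top")[155:255,245:370]
w=cv2.resize(im,None,fx=1.5,fy=1.5)
cv2.imwrite('pics/w1.png',cv2.convertScaleAbs(w[:,:,::-1],alpha=1.5))
E
```

```text
[ 0.4506687  -0.11797341  0.14357777] [ 0.03117734 -1.11304476  0.05891081] 43.70998322869043
```

View pics/w1.png

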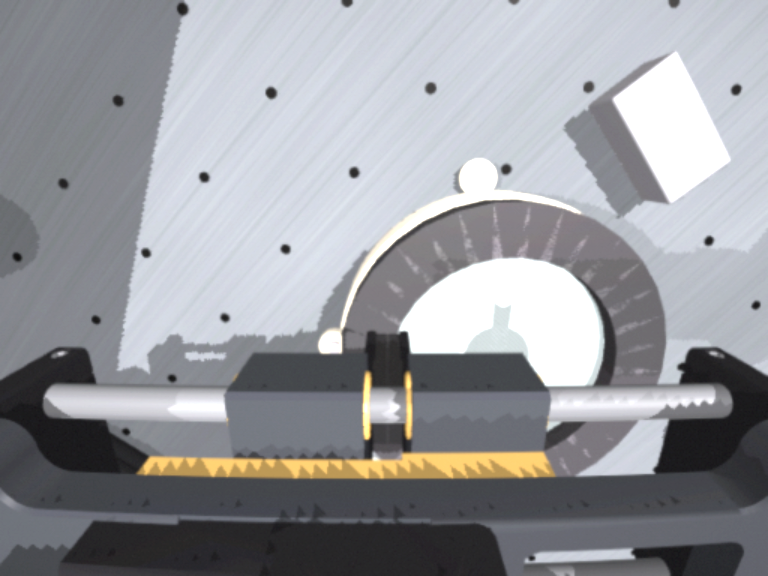

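The wrist view shows the fingers at about (388,350), over the rim's front part, with the notch hidden behind the gripper. I'll lower gently.

>>> drive_tool --deltas "0 0 0 -30 0;0 0 0 -55 0;0 0 0 -66 0;0 0 0 -68 0;0 0 0 -70 0;0 0 0 -70 0;0 0 0 -71 0;0 0 0 -71 0;0 0 0 -72 0;0 0 0 -72 0"

```text
time_s: 3.2
position: [0.4504, -0.119, 0.0707]
tcp_rot: [[-0.69, 0.724, 0.0], [0.724, 0.69, -0.0], [-0.0, 0.0, -1.0]]
force: [0.4, 0.7, -0.1]
opening: 0.006
grasp_force: 0.0
```

>>> drive_tool --deltas "0 0 0 -1 0;0 0 0 -1 0;0 0 0 -2 0;0 0 0 -2 0;0 0 0 -2 0"

```text
time_s: 3.7
position: [0.4502, -0.119, 0.0687]
tcp_rot: [[-0.69, 0.724, -0.0], [0.724, 0.69, -0.0], [-0.0, -0.0, -1.0]]
force: [-1.8, -0.7, 3.9]
opening: 0.004
grasp_force: 2.3
```

Contact at about 4 N. I'll hold, then slide along the rim arc, feeling for the force to drop.

>>> drive_tool --deltas "0 0 0 0 0;0 0 0 0 0;0 0 0 0 0;0 0 0 0 0;0 1 -5 0 0;0 3 -9 0 0;0 4 -14 0 0;0 6 -18 0 0;0 6 -18 0 0"

```text
time_s: 4.6
position: [0.4566, -0.1377, 0.0685]
tcp_rot: [[-0.689, 0.724, 0.0], [0.724, 0.689, -0.0], [-0.0, -0.0, -1.0]]
force: [-2.2, 1.0, 5.0]
opening: 0.007
grasp_force: 2.4
```

>>> drive_tool --deltas "0 2 -4 0 0;0 4 -9 0 0;0 7 -13 0 0;0 10 -17 0 0;0 10 -17 0 0;0 10 -17 0 0"

```text
time_s: 5.2
position: [0.4674, -0.1549, 0.0684]
tcp_rot: [[-0.689, 0.724, 0.002], [0.724, 0.689, -0.001], [-0.002, 0.0, -1.0]]
force: [-1.0, 0.5, 0.2]
opening: 0.006
grasp_force: 0.1
```

>>> drive_tool --deltas "0 2 -3 0 0;0 4 -6 0 0;0 7 -9 0 0;0 7 -9 0 0;0 7 -9 0 0;0 7 -9 0 0"

```text
time_s: 5.8
position: [0.4731, -0.1628, 0.0685]
tcp_rot: [[-0.69, 0.724, -0.0], [0.724, 0.69, 0.0], [0.0, -0.0, -1.0]]
force: [-0.2, 0.1, -0.0]
opening: 0.004
grasp_force: 0.0
```

The force dropped to 0, so the finger is over the notch. Pressing down in small steps.

>>> drive_tool --deltas "0 0 0 -3 0;0 0 0 -5 0;0 0 0 -7 0;0 0 0 -8 0;0 0 0 -9 0;0 0 0 -9 0;0 0 0 -9 0"

```text
time_s: 6.5
position: [0.4732, -0.1629, 0.0596]
tcp_rot: [[-0.69, 0.724, -0.0], [0.724, 0.69, 0.0], [0.0, -0.0, -1.0]]
force: [-2.2, 0.4, 2.7]
opening: 0.007
grasp_force: 1.4
```

>>> drive_tool --deltas "0 0 0 -1 0;0 0 0 -2 0;0 0 0 -3 0;0 0 0 -4 0;0 0 0 -4 0;0 0 0 -4 0"

```text
time_s: 7.1
position: [0.4732, -0.1629, 0.0556]
tcp_rot: [[-0.69, 0.724, -0.0], [0.724, 0.69, 0.0], [0.0, -0.0, -1.0]]
force: [-1.7, -0.2, 4.7]
opening: 0.005
grasp_force: 2.2
```

>>> drive_tool --deltas "0 0 0 -1 0;0 0 0 -2 0;0 0 0 -2 0;0 0 0 -3 0;0 0 0 -3 0;0 0 0 -3 0"

```text
time_s: 7.7
position: [0.4731, -0.163, 0.0528]
tcp_rot: [[-0.69, 0.724, -0.0], [0.724, 0.69, -0.0], [0.0, -0.0, -1.0]]
force: [-3.3, -0.9, 7.3]
opening: 0.006
grasp_force: 3.7
```

```bash
python3 - <<'E'
from h import *
a=imaging.capture("top")[155:255,245:370,::-1];b=imaging.capture("scene")[155:225,185:285,::-1]
cv2.imwrite('pics/p2.png',np.hstack([cv2.resize(x,(390,390*x.shape[0]//x.shape[1]),interpolation=cv2.INTER_CUBIC)[:270] for x in(a,b)]))
print(bot.read_state()['force'])
E
```

```text
[-3.63801972 -0.61894932  6.84771868]
```

View pics/p2.png

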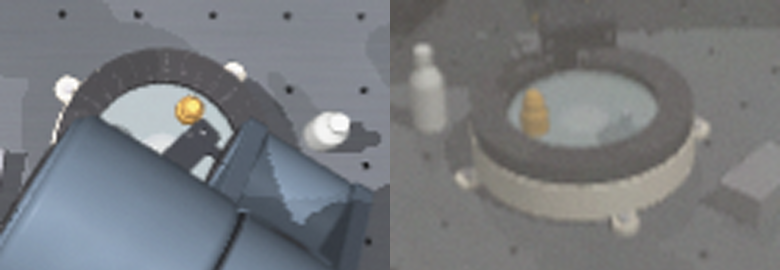

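In the scene half, the window is pale at (590,118), the blade has swung aside to (615,125), and the objective, bottle and box haven't moved. I'll add 1 mm for margin and hand in.

>>> drive_tool --deltas "0 0 0 -1 0;0 0 0 -1 0;0 0 0 -1 0;0 0 0 -1 0;0 0 0 -1 0"

```text
time_s: 8.3
position: [0.4731, -0.1631, 0.052]
tcp_rot: [[-0.69, 0.724, -0.0], [0.724, 0.69, -0.0], [-0.0, -0.0, -1.0]]
force: [-3.7, -1.3, 8.6]
opening: 0.009
grasp_force: 4.4
```

```bash
python3 -c "
from rig import bot
print(bot.read_state()['force']);print(bot.hand_in())"
```

```text
[-3.69455129 -1.28724082  8.64560198]
the job is handed in; nothing more can be done
None
```

I handed the job in with the finger holding the key down at about 8.6 N, after feeling along the rim to the notch; the last picture, taken 1 mm higher, showed the shutter open and the objective, bottle and slide box unmoved, but hand-in returned no verdict.

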